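# Load a mended book into the quick press and pump it tight

### The arm

A 6-joint arm with a two-finger parallel gripper is mounted at the origin on a cart in front of the work surface, level with it; the furniture and walls round the work are solid. World frame = base frame: x ahead of the robot, y to its left, z up, the work surface at z = 0. Lengths are in m, angles in rad, forces in N, time in s.
With the tool pointing down it reaches from about 0.275 to 0.85 m from the base axis. Payload 19 kg.
Tool frame: the origin (TCP) lies on the mounting face of the last link; the fingertips stand ahead of it and the grasp point (between the pads) lies 155 mm ahead of it (arm.finger_overhang is the z of the fingertips in the tool frame, in m); z points along the fingers, y is the line along which they close (so a half turn about z gives the same grasp; the last joint's range is limited). The gripper opens to 85 mm and grips with 20 to 120 N. Pads are 22 mm wide; open, the fingers measure 114 mm over their backs; the gripper's body (76 mm by 85 mm) begins 54 mm behind the grasp point. The pads swing forward as they close: fully open they stand 13 mm farther back than shut.
Start: joints at [-1.309, 0.15, 1.437, -0, 1.554, -0.134], TCP at [0.222, -0.531, 0.405] pointing down, gripper open.
Joint ranges: [-2.8, 2.8], [-0.68, 2.1], [0.12, 2.68], [-1.39, 4.53], [0.16, 2.79], [-2.81, 2.81]. Speed limits (rad/s): [1.89, 1.89, 2.22, 3.01, 3.01, 3.01].

### API

Orientations are given as a unit quaternion [w, x, y, z].
In Python, from cell import arm gives the robot as it stands.
- The arm moves only by the tool carry_out, never from a script. Its argument "increments" is text: rows parted by semicolons, each of 7 numbers parted by spaces: the turn, a rotation vector about the world's x, y, z in rad, then the shift along the world's x, y, z in mm, then the finger opening in mm, from 0 to 85.4. A call has exactly 10 rows; each row shifts and turns the commanded pose from where the row before left it; what a row does not reach is not made up. A row lasts 1/8 s, in which the tool goes at most 62.5 mm and 10.7 degrees, less where a joint would pass 70% of its speed; a pose out of reach is approached as far as the arm can. A call is refused whole if a number of a shift passes 62.5 or a number of a turn 0.188, either way. A call with a gripper value outside its range is refused whole. The fingers move at their own pace and stop on an object; "squeeze" is the grip in N (left out, the last holds). Time passes only in rows, so rows that do not move let the fingers close, or fill a call up. It gives the time, the measured TCP pose, the force, the opening and the grip force at its end, in the units of the state.
- arm.read_state(): the state, without advancing time (a new reading comes with each control period).
- arm.grab_frame(name): name is "scene" or "side" or "wrist"; returns a dict with "color" (384x512x3 uint8, red, green, blue), "camera_matrix" (3x3 intrinsics, pixels), "R" (3x3) and "t" (3): a world point X has camera coordinates R X + t; the wrist camera has in their place "hand_eye" (4x4, takes a point from camera to tool coordinates, whose origin is the TCP and whose axes are the flange's). Camera axes: x right, y down, z forward; pixel columns grow to the right and rows downward; lengths in m; the calibration is good to about 2 mm. A picture is of the moment at which its call begins: read the wrist's pose just before it. There is no depth.
- arm.sign_off(): hands the job in; it is judged then, once.
The state is a dict: "t": time; "joint_pos": joint angles; "qd": joint speeds; "tau": joint torques, N m; "tool_pos": TCP position; "tcp_rot": TCP orientation; "force": force on the tool from outside, world axes, zero at the start; "moment": the same for the moment, N m; "gripper_width": finger opening in m; "finger_force": force on a finger pad.
Only numpy, scipy, OpenCV 4.12 (cv2) and the standard library are available. Lean on these libraries where they do the work, as an engineer would, in place of code of your own. Each camera call takes 0.05 s, during which the arm holds its last target. There are 200 camera calls.

### The job

The book standing on the worktop has a freshly glued spine: pick it up and stand it, still upright with its spine on top, on the two wooden rails of the book press, between the jaws and about midway along their width, and let go of it. Then pump the trigger of the press against its pistol grip, again and again, until the sliding jaw has closed on the book and its sprung cork plate is plainly pressed back on its springs, by about a quarter to two thirds of its travel and never nearly flat against the jaw; drive the jaw by the trigger only, do not push it. Finish while still gripping, with the trigger held squeezed against the grip and the book pinched upright between both jaws; leave the glue stick, eraser and date stamp where they are.

Things in the scene. Friction and masses are not known exactly. Their poses are not given: they have to be found in the camera images.
- press: Book press fixed to the worktop: plywood base 110 x 300 mm, two beech rails, orange clamp body (41 mm wide, y = -176 to -60 mm, top 82 mm up). Origin at worktop level; +y = closing direction, z up. From -y to +y: grip, trigger, sliding jaw, slot for the book, fixed jaw. The jaws are 100 mm wide (x), tops 120 mm above the worktop
- pistol_grip: Black upright pistol grip of the press, fixed, 26 mm wide along x, 22 mm thick along y, its top 154 mm above the worktop. In press coordinates its rear face is at y = -146 mm and its front face at y = -124 mm. Origin same as the press
- grip_center (a point): Middle of the squeeze, fixed on the press at (0, -130, 124) mm: 16 mm ahead of the grip's rear face and 16 mm behind the front face of the fully squeezed trigger, 124 mm above the worktop, 42 mm above the clamp body. Fingers that close evenly about this point (closing line along press y) squeeze the trigger fully
- trigger (a joint): Trigger angle, rad: 0 released (sprung), 0.22 fully squeezed (stop). Pivot 73 mm above the worktop at press y = -116 mm; its top moves towards the grip (press -y), 11 mm at grip_center's height. Takes 4 to 8 N there, 16 N with the plate 12 mm in. One full squeeze (past 0.2) moves the jaw one 6 mm tooth; let it go fully (under 0.03) before the next. Three to seven squeezes are needed
- trigger_blade: Orange trigger blade with a black rubber face, 18 mm wide along x, 10 mm thick, its top about 139 mm above the worktop; it leans forward (press +y) when released and stands upright when squeezed. Origin at its pivot
- trigger_face (a point): Point on the front (+y) face of the trigger blade, 51 mm above the pivot; grip and released trigger together are about 43 mm across here, 47 mm at the top of the blade, 32 mm when squeezed
- jaw (a joint): Travel of the sliding jaw, m: 0 fully back, grows towards the fixed jaw, up to 0.046. It starts between 0 and 0.010. A holding pawl keeps it when the trigger is let go (it settles back under 1.5 mm). With the book against the fixed jaw the plate meets it at about 0.0235
- jaw_board: Plywood board of the sliding jaw, 100 x 16 x 82 mm, its top 120 mm above the worktop. Not to be pushed by the robot
- plate_spring (a joint): How far the pressing plate is pushed back on its springs towards its jaw, m: 0 free, 0.020 flat. Spring: about 2 N to start moving it, then 0.7 N per mm. After its first touch every full squeeze adds 6 mm
- pressing_plate: Cork-faced aluminium pressing plate, 100 x 10 x 80 mm, on four sprung pins in front of the sliding jaw. Not to be pushed by the robot
- plate_face (a point): Middle of the cork face of the pressing plate, which meets the book, 79 mm above the worktop
- fixed_jaw: Fixed far jaw, plywood with a cork face, 100 mm wide, top 120 mm above the worktop. Origin same as the press
- fixed_jaw_face (a point): Middle of the cork face of the fixed jaw, 79 mm above the worktop, 49.5 mm along press +y. The free slot from the pressing plate to it is 39 to 50 mm wide at the start
- slot_floor (a point): Point on the level of the rail tops (36 mm above the worktop), midway along the jaws' width, 30 mm along press +y: about where the foot of the book belongs
- book: Hardback book with a purple spine and back and a yellow-orange front, 195 x 125 x 26 mm, about 0.41 kg, standing on its fore-edge with its spine up, 125 mm tall. Own axes: x along its 195 mm length, y up (towards the spine), z across its 26 mm thickness. Either cover may face the fixed jaw
- book_foot (a point): Middle of the underside of the standing book (its fore-edge), half-way through the thickness
- book_spine (a point): Middle of the top of the standing book (its spine), 125 mm above book_foot, half-way through the thickness
- glue_stick: Yellow and red glue stick lying on the worktop, 104 mm long, 25 mm thick; leave alone
- eraser: White and blue eraser, 58 x 23 x 13 mm; leave alone
- date_stamp: Black self-inking stamp standing upright, 42 x 62 x 98 mm; leave alone

How it is judged:
On the way, in this order (a step that is already met when the one before it is completed fails the run):
1. the book stands upright, spine up, on the rails between the jaws, let go of (x of book_foot in the frame of press between -0.03 and 0.03 m and y of book_foot in the frame of press between 0.008 and 0.046 m and z of book_foot in the frame of press below 0.044 m and angle between book's own y axis and vertical below 0.12 rad and angle between the z axis of book and the y axis of press, either way round below 0.12 rad and contact force between the arm and book below 0.5 N and linear speed of book below 0.03 m/s), for 0.2 s.
2. the trigger is squeezed fully by the fingers (value of joint trigger above 0.17 rad and contact force between the fingers and trigger_blade above 1 N), for 0.05 s.
3. the trigger is let go for the next stroke (value of joint trigger below 0.05 rad), for 0.05 s.
4. the jaw is pumped until its sprung plate presses the book against the fixed jaw (value of joint plate_spring above 0.0025 m and contact force between fixed_jaw and book above 1 N and value of joint trigger above 0.11 rad), for 0.1 s.
At the end, for the whole second after the job is handed in: Ends holding: fingers press trigger and grip (over 2 N each), trigger over 0.11 rad. Book spine up on the rails (within 8 mm; tilt, skew under 0.12 rad; within 30 mm of the jaws' middle), not touched by the robot, over 1.5 N against each jaw; plate pushed back 3 to 15 mm (x of book_foot in the frame of press between -0.03 and 0.03 m and y of book_foot in the frame of press between 0.008 and 0.046 m and z of book_foot in the frame of press below 0.044 m and angle between book's own y axis and vertical below 0.12 rad and angle between the z axis of book and the y axis of press, either way round below 0.12 rad and contact force between the arm and book below 0.5 N and value of joint plate_spring between 0.003 and 0.015 m and contact force between each of pressing_plate, fixed_jaw and book above 1.5 N and value of joint trigger above 0.11 rad and contact force between the fingers and trigger_blade above 2 N and contact force between the fingers and pistol_grip above 2 N and linear speed of book below 0.02 m/s); the arm keeps its last pose, push and grip.
It fails at once if the pressing plate is pushed nearly flat (over 16 mm): the book is crushed (value of joint plate_spring above 0.016 m).
It fails at once if the robot pushes the sliding jaw or its plate itself (over 5 N) (contact force between the arm and jaw_board above 5 N or contact force between the arm and pressing_plate above 5 N).
It fails at once if the book falls over (angle between book's own y axis and vertical above 0.8 rad).
It fails at once if a bystander is moved by over 30 mm (distance of any of glue_stick, eraser, date_stamp from where it was at the start of the episode above 0.03 m).
It also fails if it takes over 58 s, if anything falls off the work surface, if the arm or the gripper's body presses on something with over 40 N, if the wrist force passes 120 N, or if a joint passes its speed limit or range.

## Working session

There is one attempt and no reset: what is moved stays moved. The work goes in short steps, Python scripts to look and compute and a tool call to move; the robot and the scene stay as the last step left them, time stands still between calls to the robot, and variables do not carry over. Pictures are saved under pics/ and viewed, at most 10 in all, crops included, and the job is handed in when it is done.

Besides the shell and the picture viewer there is one more tool, called by a JSON object that holds its "fn" and its "kwargs", one argument or row to a line. carry_out: Moves the arm, as the interface text tells. Its arguments: {"type":"object","properties":{"increments":{"type":"string"},"squeeze":{"type":"number"}},"required":["increments"]}

```bash
mkdir -p pics; cat > h.py <<'E'
import numpy as np, cv2, pickle
from scipy.spatial.transform import Rotation as Ro
from cell import arm
def grab(n,name):
    s=arm.read_state(); f=arm.grab_frame(n); c=f["color"]
    K=np.array(f["camera_matrix"])
    if "R" in f: R=np.array(f["R"]);t=np.array(f["t"])
    else:
        q=s["tcp_rot"]; T=np.eye(4);T[:3,:3]=Ro.from_quat([q[1],q[2],q[3],q[0]]).as_matrix();T[:3,3]=s["tool_pos"]
        M=np.linalg.inv(T@np.array(f["hand_eye"]));R=M[:3,:3];t=M[:3,3]
    pickle.dump((c,K,R,t),open(f"pics/{name}.pkl","wb")); cv2.imwrite(f"pics/{name}.png",c[:,:,::-1])
    return c,K,R,t
def load(name): return pickle.load(open(f"pics/{name}.pkl","rb"))
def ray(v,uv):
    c,K,R,t=v; d=R.T@np.linalg.inv(K)@np.array([uv[0],uv[1],1.]); return -R.T@t,d/np.linalg.norm(d)
def plane(v,uv,z):
    o,d=ray(v,uv); return o+d*(z-o[2])/d[2]
def tri(vs):
    A=0;b=0;P=[]
    for v,uv in vs:
        o,d=ray(v,uv);m=np.eye(3)-np.outer(d,d);A=A+m;b=b+m@o;P.append((o,m))
    x=np.linalg.solve(A,b); return x,[float(np.linalg.norm(m@(x-o))) for o,m in P]
def proj(v,X):
    c,K,R,t=v;p=K@(R@np.array(X)+t);return p[:2]/p[2]
E
python3 - <<'E'
from h import *
a=grab("scene","scene0");b=grab("side","side0");
for v in (a,b): print(-v[2].T@v[3], v[2][2])
grab("wrist","wrist0")
print(arm.read_state(),arm.finger_overhang)
im=np.hstack([a[0],b[0]])[:,:,::-1]
cv2.imwrite("pics/both.png",np.vstack([a[0],b[0]])[:,:,::-1])
E
```

```text
[1.27026355 0.45517249 0.71818612] [-0.69679353 -0.41085206 -0.58794503]
[ 0.44326087 -0.59556595  0.68154055] [ 0.12655863  0.7333155  -0.66800546]
{'t': 0.15, 'joint_pos': array([-1.30899755e+00,  1.50834420e-01,  1.43783235e+00,  9.77797414e-06,
        1.55380695e+00, -1.33997273e-01]), 'qd': array([-0.00124507, -0.00040373, -0.00289657, -0.00091705,  0.00020031,
        0.00060701]), 'tau': array([ 3.26604022e-03, -7.13376260e+01, -5.71043122e+01,  1.29099462e-05,
        7.16981231e-03, -4.84856162e-05]), 'tool_pos': array([ 0.22166385, -0.53052404,  0.40426064]), 'tcp_rot': array([-4.39947252e-04,  9.80481932e-01,  1.96608715e-01, -2.32530458e-05]), 'force': array([-0.61625056, -0.80457293,  1.28002211]), 'moment': array([-0.00103629, -0.04132701,  0.01752614]), 'finger_force': 0.0, 'gripper_width': 0.08518547017831402} 0.1734
```

View pics/scene0.png

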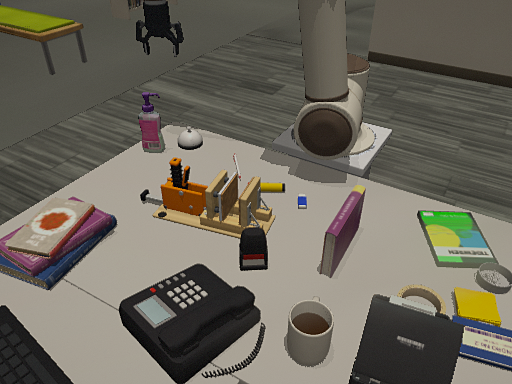

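View pics/side0.png

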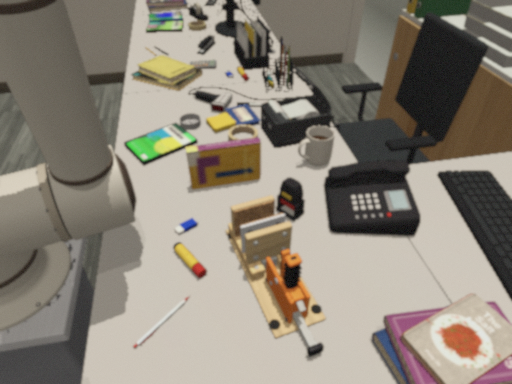

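The scene view shows the press around (215,200) and the book around (343,230). The side view shows the press around (272,265) and the book around (225,162). I'll enlarge both.

```bash
python3 - <<'E'
from h import *
a=load("scene0")[0][:,:,::-1];b=load("side0")[0][:,:,::-1]
cv2.imwrite("pics/z1.png",cv2.resize(a[140:290,135:395],None,fx=3,fy=3,interpolation=cv2.INTER_CUBIC))
cv2.imwrite("pics/z2.png",cv2.resize(b[130:340,175:345],None,fx=2.8,fy=2.8,interpolation=cv2.INTER_CUBIC))
E
```

```text
(no output)
```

View pics/z1.png

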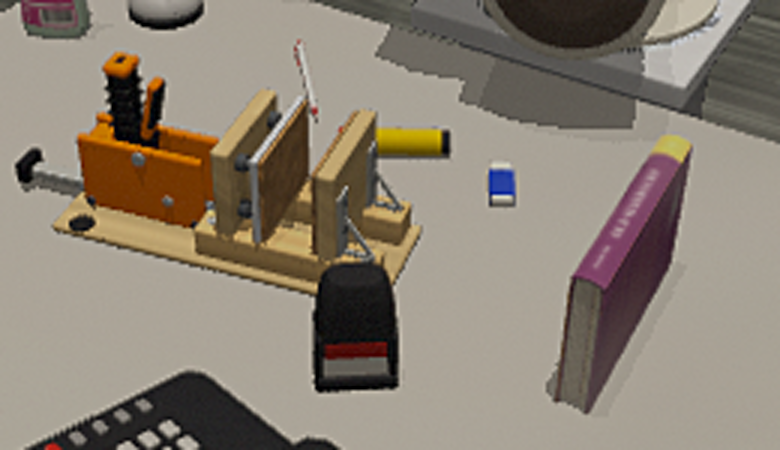

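View pics/z2.png

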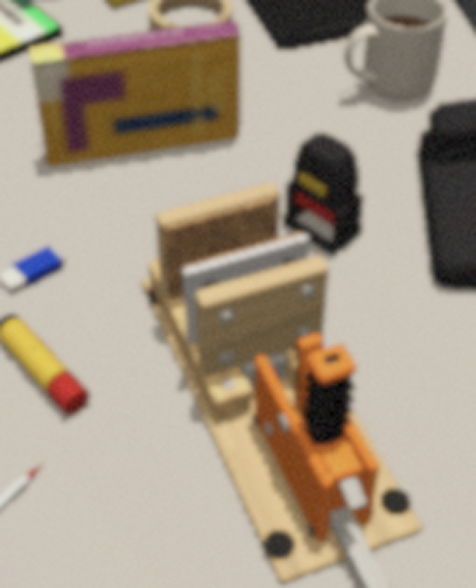

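Enlarged pixels, scene (z1): book spine corners (570,277), (607,290), (690,148), (662,137); fixed-jaw top (315,175)–(355,110); sliding board top (215,178)–(272,90). Side (z2): spine (33,47)–(237,25); fixed-jaw top (158,213)–(278,187); board top (197,290)–(325,258).

```bash
python3 - <<'E'
from h import *
A=load("scene0");B=load("side0")
f=lambda p:(135+p[0]/3,140+p[1]/3)
g=lambda p:(175+p[0]/2.8,130+p[1]/2.8)
np.set_printoptions(precision=4,suppress=True)
def T(n,p,q):
    x,e=tri([(A,f(p)),(B,g(q))]);print(n,x,np.round(e,4))
T("book +x front(-y)",(570,277),(237,40))
T("book +x back",(607,290),(237,25))
T("book -x back",(690,148),(33,47))
T("book -x front",(662,137),(31,62))
T("fj +x front",(315,176),(280,200))
T("fj -x front",(355,110),(162,226))
T("fj -x back",(377,114),(158,213))
T("fj +x back",(339,182),(275,187))
T("sj +x front",(240,182),(325,258))
T("sj +x rear",(215,178),(328,273))
T("sj -x front",(280,94),(195,290))
T("sj -x rear",(271,90),(200,306))
T("grip top +x rear?",(104,70),(353,362))
T("base rear -x",(85,197),(283,580))
T("base rear +x",(52,226),(420,527))
T("stamp top",(355,268),(322,140))
# masks
for n,v in(("scene",A),("side",B)):
    h=cv2.cvtColor(v[0],cv2.COLOR_RGB2HSV)
    m=((h[...,0]>140)&(h[...,0]<172)&(h[...,1]>70)).astype(np.uint8)
    k,l,s,c=cv2.connectedComponentsWithStats(m)
    print(n,[(s[i].tolist()) for i in range(1,k) if s[i,4]>60])
E
```

```text
book +x front(-y) [0.6108 0.2251 0.1186] [0.0019 0.0019]
book +x back [0.6143 0.2517 0.1196] [0.0043 0.0043]
book -x back [0.4237 0.2452 0.1218] [0.0007 0.0007]
book -x front [0.4206 0.2212 0.1218] [0.0005 0.0005]
fj +x front [0.6    0.0078 0.1141] [0.0032 0.0032]
fj -x front [ 0.5065 -0.0098  0.1171] [0.0002 0.0002]
fj -x back [0.5043 0.0079 0.1165] [0.0019 0.0019]
fj +x back [0.5986 0.0265 0.1133] [0.0052 0.0052]
sj +x front [ 0.622  -0.048   0.1007] [0.0035 0.0035]
sj +x rear [ 0.6229 -0.0668  0.1003] [0.0006 0.0006]
sj -x front [ 0.519  -0.077   0.1158] [0.0015 0.0015]
sj -x rear [ 0.5185 -0.089   0.1141] [0.0039 0.0039]
grip top +x rear? [ 0.6029 -0.1887  0.1492] [0.0003 0.0003]
base rear -x [ 0.5654 -0.247  -0.0209] [0.0172 0.0172]
base rear +x [ 0.6513 -0.2276  0.0041] [0.0002 0.0002]
stamp top [0.6586 0.0837 0.1015] [0.0012 0.0012]
scene [[139, 119, 20, 30, 383], [326, 192, 36, 62, 902], [0, 208, 112, 68, 1467]]
side [[199, 138, 60, 12, 225], [198, 157, 20, 26, 218], [386, 309, 55, 75, 1222], [472, 362, 40, 22, 468]]
```

{"fn": "carry_out", "kwargs": {
  "increments": "0 0 -0.02 31 46 0 85; 0 0 -0.02 31 46 0 85; 0 0 -0.02 31 46 0 85; 0 0 -0.02 31 46 0 85; 0 0 -0.02 31 46 0 85; 0 0 -0.02 31 46 0 85; 0 0 -0.02 31 46 0 85; 0 0 -0.02 31 46 0 85; 0 0 -0.02 31 46 0 85; 0 0 -0.02 31 46 0 85"
}}

```text
t: 1.4
tool_pos: [0.5324, -0.0687, 0.4046]
tcp_rot: [-0.0, 0.995, 0.097, -0.0]
force: [1.2, -2.0, -0.6]
gripper_width: 0.0845
finger_force: 0.0
```

```bash
python3 - <<'E'
from h import *
v=grab("wrist","w1"); print(-v[2].T@v[3], v[2], v[1]); print(arm.read_state()["tool_pos"])
for p in ([.553,-.001,.12],[.6,-.189,.15],[.56,-.05,0],[.517,.236,.125]): print(proj(v,p))
E
```

```text
[ 0.59710334 -0.05592507  0.37509974] [[ 1.94228553e-01 -9.80955866e-01 -9.26831723e-04]
 [-9.46554863e-01 -1.87665033e-01  2.62327518e-01]
 [-2.57505652e-01 -5.00741971e-02 -9.64978453e-01]] [[280.17419006   0.         250.21473494]
 [  0.         280.17419006 192.98248748]
 [  0.           0.           1.        ]]
[ 0.53461361 -0.06452674  0.40429197]
[181.80348738 153.96391619]
[415.09404233 146.75241182]
[240.65137794 144.38452518]
[-91.51299417 142.49793846]
```

View pics/w1.png

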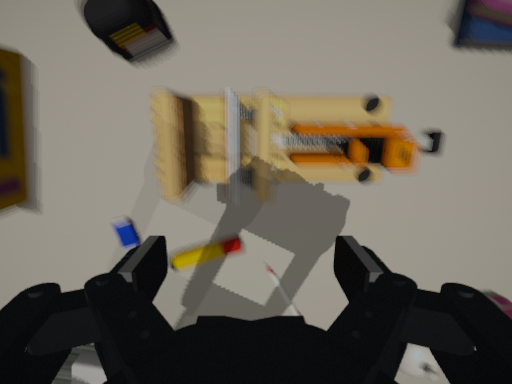

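The wrist view is motion-blurred. It shows the whole press lying along the image rows, with jaws at columns 155–270 and the grip near (385,150). I'll settle the arm and retake it from two places.

{"fn": "carry_out", "kwargs": {
  "increments": "0 0 0 0 0 0 85; 0 0 0 0 0 0 85; 0 0 0 0 0 0 85; 0 0 0 0 0 0 85; 0 0 0 0 0 0 85; 0 0 0 0 0 0 85; 0 0 0 0 0 0 85; 0 0 0 0 0 0 85; 0 0 0 0 0 0 85; 0 0 0 0 0 0 85"
}}

```text
t: 2.7
tool_pos: [0.5317, -0.0705, 0.4046]
tcp_rot: [-0.0, 0.995, 0.098, -0.0]
force: [0.3, 0.1, 0.8]
gripper_width: 0.0852
finger_force: 0.0
```

```bash
python3 - <<'E'
from h import *
v=grab("wrist","w2"); print(arm.read_state()["tool_pos"],arm.read_state()["tcp_rot"])
E
```

```text
[ 0.53166735 -0.07052302  0.40466213] [-5.30135332e-05  9.95209041e-01  9.77699404e-02 -4.23577472e-07]
```

{"fn": "carry_out", "kwargs": {
  "increments": "0 0 0 0 50 0 85; 0 0 0 0 50 0 85; 0 0 0 0 0 0 85; 0 0 0 0 0 0 85; 0 0 0 0 0 0 85; 0 0 0 0 0 0 85; 0 0 0 0 0 0 85; 0 0 0 0 0 0 85; 0 0 0 0 0 0 85; 0 0 0 0 0 0 85"
}}

```text
t: 4.0
tool_pos: [0.5317, 0.0295, 0.4047]
tcp_rot: [-0.0, 0.995, 0.098, 0.0]
force: [0.9, -0.3, 0.2]
gripper_width: 0.0849
finger_force: 0.0
```

```bash
python3 - <<'E'
from h import *
v=grab("wrist","w3"); print(arm.read_state()["tool_pos"],arm.read_state()["tcp_rot"])
a=load("w2")[0][80:220,140:450];b=v[0][80:220,0:310]
z=lambda i:cv2.resize(i[:,:,::-1],None,fx=2.1,fy=2.1,interpolation=cv2.INTER_CUBIC)
cv2.imwrite("pics/z3.png",np.vstack([z(a),z(b)]))
c=v[0][40:240,250:512]
E
```

```text
[0.53167138 0.0294588  0.40466291] [-5.55148518e-05  9.95211170e-01  9.77482672e-02  5.93537351e-06]
```

View pics/z3.png

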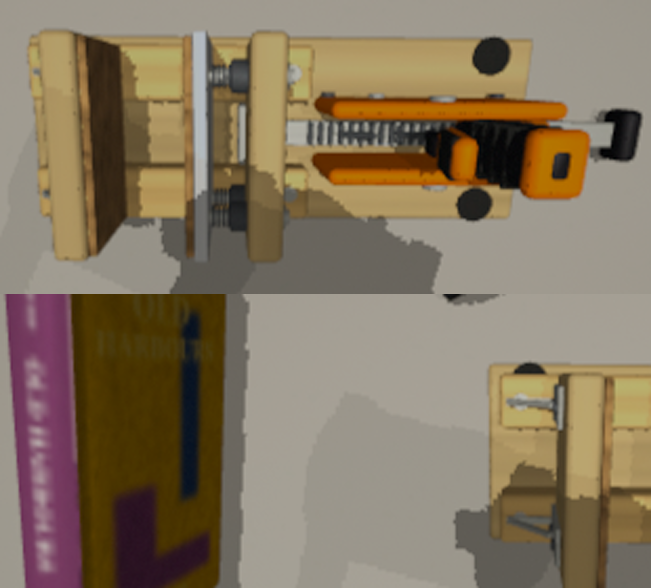

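w2 (top half of z3) shows the fixed-jaw top (40,32)–(53,258), plate edge (207,33)–(210,260), board (251,32)–(283,260), grip cap (522–588,129–197) and trigger top (450–477,137–180). The bottom half shows the book's purple spine and the fixed jaw again.

```bash
python3 - <<'E'
from h import *
np.set_printoptions(precision=4,suppress=True)
A=load("w2");B=load("w3");S=load("scene0")
f=lambda p:(140+p[0]/2.1,80+p[1]/2.1); g=lambda p:(p[0]/2.1,80+(p[1]-294)/2.1)
o=lambda p:(135+p[0]/3,140+p[1]/3)
print("fj corner outer +x",tri([(A,f((40,32))),(B,g((557,376)))]), "corner cork +x",tri([(A,f((79,36))),(B,g((612,376)))]))
P={"fj back +x":(40,32,.12),"fj back -x":(53,258,.12),"fj wood front +x":(73,31,.12),"fj wood front -x":(88,258,.12),"board f +x":(251,32,.12),"board f -x":(247,259,.12),"board r +x":(289,32,.12),"board r -x":(283,260,.12),
"plate r +x":(207,33,.119),"plate r -x":(210,260,.119),"plate f +x":(194,33,.119),"plate f -x":(195,260,.119),"capfr+x":(524,132,.154),"capre+x":(588,129,.154),"capre-x":(585,197,.154),"capfr-x":(522,197,.154),"trig+x":(463,137,.139),"trig-x":(463,180,.139),"trigfront":(450,160,.139)}
Q={}
for k,(u,v,z) in P.items(): Q[k]=plane(A,f((u,v)),z)
for k in Q: print(k,Q[k])
for e in("fj back","fj wood front","board f","board r","plate r","plate f","trig"):
    d=Q[e+" +x" if e!="trig" else "trig+x"]-Q[e+" -x" if e!="trig" else "trig-x"]; print(e,np.linalg.norm(d),np.arctan2(d[1],d[0]))
# book spine from wrist w3 vs scene
v=B; h=cv2.cvtColor(v[0],cv2.COLOR_RGB2HSV)
m=((h[...,0]>140)&(h[...,0]<172)&(h[...,1]>70)).astype(np.uint8); m[:,60:]=0
c=max(cv2.findContours(m,0,2)[0],key=cv2.contourArea); r=cv2.minAreaRect(c);print(r)
for p in cv2.boxPoints(r): print(p,plane(v,p,.125))
E
```

```text
fj corner outer +x (array([0.5979, 0.0284, 0.1037]), [0.0008337051643595234, 0.0008337051643593625]) corner cork +x (array([0.6009, 0.0068, 0.1218]), [0.0006722089218499602, 0.0006722089218497404])
fj back +x [0.5986 0.0232 0.12  ]
fj back -x [0.5029 0.0066 0.12  ]
fj wood front +x [0.6017 0.0099 0.12  ]
fj wood front -x [ 0.506 -0.009  0.12 ]
board f +x [ 0.6155 -0.0618  0.12  ]
board f -x [ 0.5197 -0.0798  0.12  ]
board r +x [ 0.6185 -0.0771  0.12  ]
board r -x [ 0.5224 -0.096   0.12  ]
plate r +x [ 0.6117 -0.0441  0.119 ]
plate r -x [ 0.5156 -0.0635  0.119 ]
plate f +x [ 0.6106 -0.0388  0.119 ]
plate f -x [ 0.5143 -0.0568  0.119 ]
capfr+x [ 0.5983 -0.1678  0.154 ]
capre+x [ 0.604  -0.1907  0.154 ]
capre-x [ 0.5794 -0.1986  0.154 ]
capfr-x [ 0.5747 -0.175   0.154 ]
trig+x [ 0.5918 -0.1521  0.139 ]
trig-x [ 0.5752 -0.1572  0.139 ]
trigfront [ 0.582  -0.1497  0.139 ]
fj back 0.09711918117643474 0.17146489404187132
fj wood front 0.09747241075873869 0.1952493495190639
board f 0.09753605541927561 0.1861466487440418
board r 0.09800064251994411 0.19390134027441952
plate r 0.09800762856570282 0.19910353826089666
plate f 0.09801680370542076 0.18400327155913246
trig 0.017340881919777267 0.298872228948872
((19.99660873413086, 138.92874145507812), (191.44973754882812, 30.536827087402344), 87.27368927001953)
[ 0.1923 44.0385] [0.6127 0.252  0.125 ]
[30.6946 42.586 ] [0.6186 0.2278 0.125 ]
[ 39.8009 233.819 ] [0.4501 0.2204 0.125 ]
[  9.2986 235.2715] [0.4428 0.2493 0.125 ]
```

Press yaw is about 0.19, with its origin about (0.564,−0.051). Book centre is about (0.518,0.236), yaw 0.03. Going to the book.

{"fn": "carry_out", "kwargs": {
  "increments": "0 0 -0.0415 -3.4 51.6 0 85; 0 0 -0.0415 -3.4 51.6 0 85; 0 0 -0.0415 -3.4 51.6 0 85; 0 0 -0.0415 -3.4 51.7 0 85; 0 0 0 0 0 -20 85; 0 0 0 0 0 -20 85; 0 0 0 0 0 -10 85; 0 0 0 0 0 0 85; 0 0 0 0 0 0 85; 0 0 0 0 0 0 85"
}}

```text
t: 5.3
tool_pos: [0.5182, 0.2359, 0.3554]
tcp_rot: [-0.0, 1.0, 0.015, 0.001]
force: [-1.0, -0.4, 0.5]
gripper_width: 0.0849
finger_force: 0.0
```

```bash
python3 - <<'E'
from h import *
np.set_printoptions(precision=4,suppress=True)
v=grab("wrist","w4"); print(arm.read_state()["tool_pos"],arm.read_state()["tcp_rot"])
h=cv2.cvtColor(v[0],cv2.COLOR_RGB2HSV)
m=((h[...,0]>140)&(h[...,0]<172)&(h[...,1]>70)).astype(np.uint8)
c=max(cv2.findContours(m,0,2)[0],key=cv2.contourArea); r=cv2.minAreaRect(c);print(r)
for p in cv2.boxPoints(r): print(p,plane(v,p,.125))
for y in (.223,.249): print(proj(v,[.6155,y,.125]))
# spine edges by mask rows, two views for height
for n in("w3","w4"):
    w=load(n);h=cv2.cvtColor(w[0],cv2.COLOR_RGB2HSV);m=(h[...,0]>140)&(h[...,0]<172)&(h[...,1]>70)
    for row in (70,120,170):
        c=np.where(m[row,:300])[0]
        if len(c): print(n,row,c.min(),c.max(),plane(w,(c.max(),row),.125),plane(w,(c.min(),row),.125))
E
```

```text
[0.5181 0.2359 0.3553] [-0.0002  0.9999  0.0148  0.0004]
((249.5, 180.0), (220.0, 37.0), 90.0)
[231.  70.] [0.614  0.2517 0.125 ]
[268.  70.] [0.6147 0.2272 0.125 ]
[268. 290.] [0.4478 0.2194 0.125 ]
[231. 290.] [0.4469 0.2497 0.125 ]
[274.3374  68.8681]
[235.1525  67.6104]
w3 70 2 32 [0.5979 0.2269 0.125 ] [0.593  0.2513 0.125 ]
w3 120 6 33 [0.5572 0.2263 0.125 ] [0.5526 0.2492 0.125 ]
w3 170 9 36 [0.513  0.2238 0.125 ] [0.5082 0.2478 0.125 ]
w4 70 243 261 [0.6145 0.2318 0.125 ] [0.6142 0.2438 0.125 ]
w4 120 232 267 [0.5826 0.2264 0.125 ] [0.5818 0.2507 0.125 ]
w4 170 234 267 [0.5474 0.2248 0.125 ] [0.5467 0.2488 0.125 ]
```

View pics/w4.png

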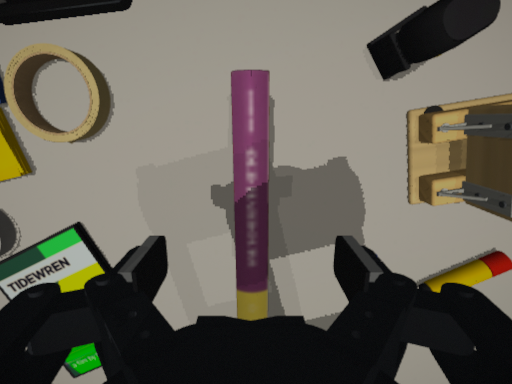

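The book spine is centred between the fingers at columns 231–268. Descending and gripping.

{"fn": "carry_out", "kwargs": {
  "increments": "0 0 0 0 0 -25 85; 0 0 0 0 0 -25 85; 0 0 0 0 0 -25 85; 0 0 0 0 0 -14 85; 0 0 0 0 0 0 85; 0 0 0 0 0 0 50; 0 0 0 0 0 0 35; 0 0 0 0 0 0 10; 0 0 0 0 0 0 10; 0 0 0 0 0 0 10",
  "squeeze": 40
}}

```text
t: 6.6
tool_pos: [0.5182, 0.236, 0.2662]
tcp_rot: [-0.0, 1.0, 0.015, 0.0]
force: [-0.5, -1.3, 5.7]
gripper_width: 0.0255
finger_force: 40.4
```

{"fn": "carry_out", "kwargs": {
  "increments": "0 0 0 0 0 20 10; 0 0 0 0 0 40 10; 0 0 0 0 0 40 10; 0 0 0 0 0 40 10; 0 0 0.016 4 -26 0 10; 0 0 0.016 4 -26 0 10; 0 0 0.016 4 -26 0 10; 0 0 0.016 4 -26 0 10; 0 0 0.016 4 -26 0 10; 0 0 0.016 4 -26 0 10"
}}

```text
t: 7.85
tool_pos: [0.5421, 0.0791, 0.4053]
tcp_rot: [-0.0, 0.998, 0.063, -0.0]
force: [0.7, 0.2, -3.5]
gripper_width: 0.0255
finger_force: 40.1
```

{"fn": "carry_out", "kwargs": {
  "increments": "0 0 0.016 4 -26 0 10; 0 0 0.016 4 -26 0 10; 0 0 0.016 4 -26 0 10; 0 0 0.016 4 -24.6 0 10; 0 0 0 0 0 0 10; 0 0 0 0 0 0 10; 0 0 0 0 0 0 10; 0 0 0 0 0 0 10; 0 0 0 0 0 0 10; 0 0 0 0 0 0 10"
}}

```text
t: 9.1
tool_pos: [0.5581, -0.0225, 0.4057]
tcp_rot: [-0.0, 0.995, 0.095, 0.0]
force: [0.3, 0.4, -3.3]
gripper_width: 0.0258
finger_force: 40.4
```

```bash
python3 - <<'E'
from h import *
a=grab("scene","s5");b=grab("side","d5");w=grab("wrist","w5");print(arm.read_state()["tool_pos"])
x=cv2.resize(a[0][110:260,160:310],(400,400),interpolation=2);y=cv2.resize(b[0][140:310,200:370],(400,400),interpolation=2)
cv2.imwrite("pics/z5.png",np.hstack([x,y])[:,:,::-1])
E
```

```text
[ 0.55806209 -0.02262182  0.40569055]
```

View pics/z5.png

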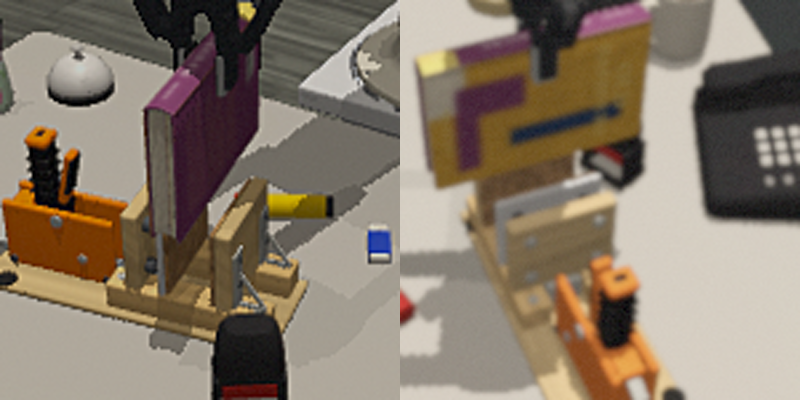

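The book hangs upright over the slot. Its bottom front edge in the side half runs (440,187)–(640,150), and its +x bottom corner in the scene half is near (150,235). Comparing these with projections.

```bash
python3 - <<'E'
from h import *
A=load("s5");B=load("d5")
e=np.array([.982,.189,0]);n=np.array([-.189,.982,0]);c=np.array([.5581,-.0226,.1395])
for sx in(1,-1):
  for sy in(1,-1):
   for z in (0,.125):
    p=c+sx*.0975*e+sy*.013*n+[0,0,z];a=proj(A,p);b=proj(B,p)
    print(sx,sy,z,((a-[160,110])/.375).round(),((b-[200,140])/.425+[400,0]).round())
o=np.array([.5638,-.0511,.12])
for sx in(1,-1):
  for y in(.0495,.0075): 
    p=o+sx*.05*e+y*n;print("jaw",sx,y,((proj(A,p)-[160,110])/.375).round(),((proj(B,p)-[200,140])/.425+[400,0]).round())
E
```

```text
1 1 0 [176. 246.] [629. 114.]
1 1 0.125 [170. 114.] [639.   0.]
1 -1 0 [147. 239.] [641. 132.]
1 -1 0.125 [138. 108.] [654.  17.]
-1 1 0 [258. 129.] [426. 170.]
-1 1 0.125 [258.   7.] [413.  53.]
-1 -1 0 [232. 124.] [435. 189.]
-1 -1 0.125 [231.   3.] [423.  73.]
jaw 1 0.0495 [207. 235.] [578. 138.]
jaw 1 0.0075 [162. 225.] [597. 167.]
jaw -1 0.0495 [248. 174.] [476. 166.]
jaw -1 0.0075 [205. 165.] [492. 197.]
```

```bash
python3 - <<'E'
from h import *
B=load("d5");c=B[0];h=cv2.cvtColor(c,cv2.COLOR_RGB2HSV)
m=((h[...,1]>120)&(h[...,2]>40)).astype(np.uint8)
for x in range(210,310,8):
    col=np.where(m[135:260,x])[0]+135
    run=np.split(col,np.where(np.diff(col)>2)[0]+1); r=max(run,key=len) if len(col) else [0]
    print(x,r[0],r[-1], end=' | ')
A=load("s5");h=cv2.cvtColor(A[0],cv2.COLOR_RGB2HSV)
m=(h[...,0]>140)&(h[...,0]<172)&(h[...,1]>70)
print()
for x in range(212,262,5):
    col=np.where(m[60:220,x])[0]+60
    print(x,col.min() if len(col) else 0,col.max() if len(col) else 0,end=' | ')
e=np.array([.982,.189,0]);n=np.array([-.189,.982,0]);k=np.array([.5581,-.0226,.1395])
print()
for s in np.linspace(-.09,.09,7): print(proj(B,k+s*e-.013*n).round(1),proj(A,k+s*e+.013*n).round(1))
E
```

```text
210 0 0 | 218 190 218 | 226 188 194 | 234 190 217 | 242 187 216 | 250 201 219 | 258 199 217 | 266 197 215 | 274 157 187 | 282 155 184 | 290 153 183 | 298 151 198 | 306 0 0 | 
212 111 111 | 217 147 198 | 222 141 151 | 227 135 200 | 232 128 193 | 237 123 185 | 242 75 178 | 247 142 171 | 252 74 163 | 257 126 135 | 
[218.6 219.5] [255.7 159.7]
[232.8 215.5] [251.5 165.8]
[246.6 211.6] [247.1 172.1]
[260.2 207.8] [242.5 178.7]
[273.6 204.1] [237.7 185.6]
[286.6 200.5] [232.7 192.8]
[299.5 196.9] [227.4 200.3]
```

The projections agree within about 1 px, so the book is placed correctly over the slot. Lowering.

{"fn": "carry_out", "kwargs": {
  "increments": "0 0 0 0 0 -15 10; 0 0 0 0 0 -15 10; 0 0 0 0 0 -15 10; 0 0 0 0 0 -15 10; 0 0 0 0 0 -15 10; 0 0 0 0 0 -10 10; 0 0 0 0 0 -8 10; 0 0 0 0 0 -6 10; 0 0 0 0 0 0 10; 0 0 0 0 0 0 10"
}}

```text
t: 10.5
tool_pos: [0.5581, -0.0227, 0.307]
tcp_rot: [0.0, 0.996, 0.095, 0.0]
force: [-0.1, -0.3, -4.4]
gripper_width: 0.0257
finger_force: 40.4
```

Free of contact with the foot near 41 mm. The last millimetres go slowly.

{"fn": "carry_out", "kwargs": {
  "increments": "0 0 0 0 0 -1.5 10; 0 0 0 0 0 -1.5 10; 0 0 0 0 0 -1 10; 0 0 0 0 0 -0.5 10; 0 0 0 0 0 0 10; 0 0 0 0 0 0 10; 0 0 0 0 0 0 10; 0 0 0 0 0 0 10; 0 0 0 0 0 0 10; 0 0 0 0 0 0 10"
}}

```text
t: 11.75
tool_pos: [0.5581, -0.0226, 0.3022]
tcp_rot: [-0.0, 0.995, 0.095, 0.0]
force: [-1.1, 0.1, -2.0]
gripper_width: 0.026
finger_force: 40.6
```

{"fn": "carry_out", "kwargs": {
  "increments": "0 0 0 0 0 -0.5 10; 0 0 0 0 0 -0.5 10; 0 0 0 0 0 0 10; 0 0 0 0 0 0 10; 0 0 0 0 0 0 10; 0 0 0 0 0 0 10; 0 0 0 0 0 0 10; 0 0 0 0 0 0 10; 0 0 0 0 0 0 10; 0 0 0 0 0 0 10"
}}

```text
t: 13.0
tool_pos: [0.558, -0.0227, 0.3022]
tcp_rot: [0.0, 0.996, 0.095, 0.0]
force: [-5.1, -0.0, 12.1]
gripper_width: 0.0255
finger_force: 42.5
```

Contact at the rails. I'll ease off and release.

{"fn": "carry_out", "kwargs": {
  "increments": "0 0 0 0 0 0.7 10; 0 0 0 0 0 0 10; 0 0 0 0 0 0 28; 0 0 0 0 0 0 32; 0 0 0 0 0 0 40; 0 0 0 0 0 0 50; 0 0 0 0 0 0 60; 0 0 0 0 0 0 60; 0 0 0 0 0 0 60; 0 0 0 0 0 0 60"
}}

```text
t: 14.25
tool_pos: [0.5581, -0.0226, 0.3019]
tcp_rot: [-0.0, 0.996, 0.095, 0.0]
force: [0.5, 0.1, -0.2]
gripper_width: 0.0601
finger_force: 0.0
```

{"fn": "carry_out", "kwargs": {
  "increments": "0 0 0 0 0 10 60; 0 0 0 0 0 20 60; 0 0 0 0 0 30 60; 0 0 0 0 0 30 60; 0 0 0 3 -15.6 10 60; 0 0 0 6 -31.2 0 60; 0 0 0 6 -31.2 0 60; 0 0 0 6 -31.2 0 60; 0 0 0 6 -31.2 0 60; 0 0 0 3.3 -15.8 0 60"
}}

```text
t: 15.5
tool_pos: [0.5884, -0.1809, 0.4012]
tcp_rot: [-0.0, 0.996, 0.094, -0.0]
force: [-0.1, 0.2, -0.3]
gripper_width: 0.0597
finger_force: 0.0
```

```bash
python3 - <<'E'
from h import *
a=grab("scene","s6");b=grab("side","d6");s=arm.read_state();print(s["tool_pos"],s["tcp_rot"])
x=cv2.resize(a[0][130:270,150:290],(400,400),interpolation=2);y=cv2.resize(b[0][150:340,200:390],(400,400),interpolation=2)
cv2.imwrite("pics/z6.png",np.hstack([x,y])[:,:,::-1])
E
```

```text
[ 0.58844491 -0.18040139  0.40121096] [-1.84734808e-04  9.95581753e-01  9.38975821e-02 -4.28911985e-04]
```

View pics/z6.png

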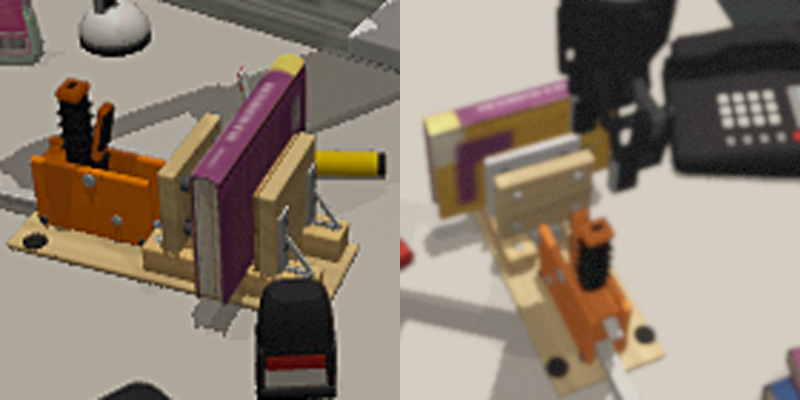

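The book stands upright and released between the jaws. The hand is above the grip. Opening wider and descending on the trigger.

{"fn": "carry_out", "kwargs": {
  "increments": "0 0 0 0 0 -10 80; 0 0 0 0 0 -20 80; 0 0 0 0 0 -20 80; 0 0 0 0 0 -20 80; 0 0 0 0 0 -20 80; 0 0 0 0 0 -20 80; 0 0 0 0 0 -10 80; 0 0 0 0 0 -2 80; 0 0 0 0 0 0 80; 0 0 0 0 0 0 80",
  "squeeze": 30
}}

```text
t: 16.85
tool_pos: [0.5885, -0.1788, 0.2806]
tcp_rot: [0.0, 0.995, 0.095, 0.0]
force: [0.1, 0.5, -0.5]
gripper_width: 0.0801
finger_force: 0.0
```

{"fn": "carry_out", "kwargs": {
  "increments": "0 0 0 0 0 0 60; 0 0 0 0 0 0 50; 0 0 0 0 0 0 45; 0 0 0 0 0 0 40; 0 0 0 0 0 0 36; 0 0 0 0 0 0 34; 0 0 0 0 0 0 30; 0 0 0 0 0 0 28; 0 0 0 0 0 0 28; 0 0 0 0 0 0 28"
}}

```text
t: 18.1
tool_pos: [0.5886, -0.1798, 0.2807]
tcp_rot: [0.001, 0.996, 0.094, 0.001]
force: [1.4, -8.5, 5.6]
gripper_width: 0.0316
finger_force: 33.7
```

Opening 31.6 mm means the trigger is fully squeezed. The hand sits about 1 mm too far to +y, so I'll shift it while releasing.

{"fn": "carry_out", "kwargs": {
  "increments": "0 0 0 0 0 0 40; 0 0 0 0 0 0 50; 0 0 0 0 0 0 60; 0 0 0 0.2 -1 0 75; 0 0 0 0 0 0 75; 0 0 0 0 0 0 75; 0 0 0 0 0 0 75; 0 0 0 0 0 0 75; 0 0 0 0 0 0 75; 0 0 0 0 0 0 75"
}}

```text
t: 19.35
tool_pos: [0.5886, -0.1798, 0.2799]
tcp_rot: [-0.0, 0.995, 0.095, 0.0]
force: [-0.4, 0.5, 0.2]
gripper_width: 0.075
finger_force: 0.0
```

```bash
python3 - <<'E'
from h import *
a=grab("scene","s7");b=grab("side","d7")
w=load("s6")
z=lambda i:cv2.resize(i[130:250,150:283],(400,360),interpolation=2)
cv2.imwrite("pics/z7.png",np.hstack([z(w[0]),z(a[0])])[:,:,::-1])
E
```

```text
(no output)
```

View pics/z7.png

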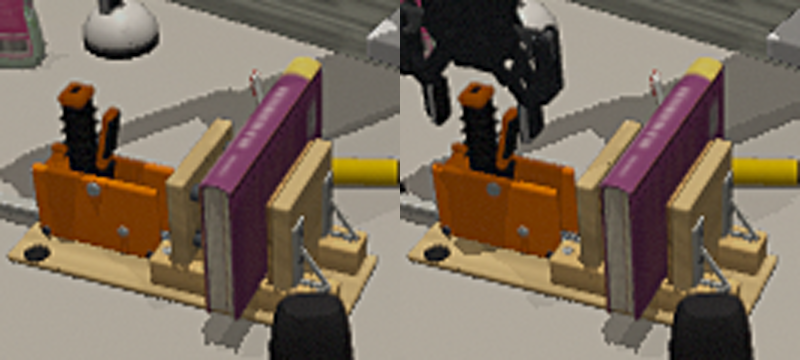

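After one squeeze the sliding board has advanced visibly, about 3 px, and the book is still upright. Squeeze 2 next.

{"fn": "carry_out", "kwargs": {
  "increments": "0 0 0 0 0 0 60; 0 0 0 0 0 0 50; 0 0 0 0 0 0 45; 0 0 0 0 0 0 40; 0 0 0 0 0 0 36; 0 0 0 0 0 0 34; 0 0 0 0 0 0 30; 0 0 0 0 0 0 28; 0 0 0 0 0 0 28; 0 0 0 0 0 0 28"
}}

```text
t: 20.7
tool_pos: [0.5887, -0.18, 0.2804]
tcp_rot: [0.0, 0.996, 0.095, 0.0]
force: [0.7, -1.2, 7.1]
gripper_width: 0.0313
finger_force: 33.1
```

{"fn": "carry_out", "kwargs": {
  "increments": "0 0 0 0 0 0 40; 0 0 0 0 0 0 50; 0 0 0 0 0 0 60; 0 0 0 0 0 0 75; 0 0 0 0 0 0 75; 0 0 0 0 0 0 75; 0 0 0 0 0 0 75; 0 0 0 0 0 0 75; 0 0 0 0 0 0 75; 0 0 0 0 0 0 75"
}}

```text
t: 21.95
tool_pos: [0.5886, -0.1798, 0.2799]
tcp_rot: [-0.0, 0.996, 0.095, 0.0]
force: [-0.1, -0.1, 0.5]
gripper_width: 0.0751
finger_force: 0.0
```

```bash
cat > tr.py <<'E'
from h import *
import sys
v=grab("scene",sys.argv[1]); up=8
e=np.array([.982,.189,0]);n=np.array([-.189,.982,0]);o=np.array([.5638,-.0511,0])
ref=load("s6")
def px(y,x=.05,z=.09): return proj(v,o+x*e+y*n+[0,0,z])
def track(box,im):
    x0,x1,y0,y1=box;T=cv2.resize(ref[0][y0:y1,x0:x1],None,fx=up,fy=up,interpolation=2)
    S=cv2.resize(im[y0-3:y1+10,x0-6:x1+16],None,fx=up,fy=up,interpolation=2)
    r=cv2.matchTemplate(S,T,cv2.TM_CCOEFF_NORMED);_,s,_,p=cv2.minMaxLoc(r);return (p[0]/up-6,p[1]/up-3,round(s,3))
k=(px(-.02)-px(-.03))/10
print("px/mm",k)
for nm in ["s7"]+sys.argv[1:]:
    im=load(nm)[0]
    for lab,box in (("board end",(203,215,188,212)),("book end",(216,229,192,232)),("fixed",(238,250,192,220))):
        d=track(box,im);print(nm,lab,d,"mm",round(d[0]/k[0],1))
E
python3 tr.py s8
```

```text
px/mm [0.38401756 0.08827116]
s7 board end (3.0, 0.625, 0.888) mm 7.8
s7 book end (0.125, 0.125, 0.947) mm 0.3
s7 fixed (0.0, 0.0, 0.997) mm 0.0
s8 board end (3.0, 0.75, 0.672) mm 7.8
s8 book end (2.5, 0.75, 0.931) mm 6.5
s8 fixed (0.0, 0.0, 0.996) mm 0.0
```

The second tooth pushed the book about 6.5 mm, close to the fixed jaw. Third squeeze, then measure while holding.

{"fn": "carry_out", "kwargs": {
  "increments": "0 0 0 0 0 0 60; 0 0 0 0 0 0 50; 0 0 0 0 0 0 45; 0 0 0 0 0 0 40; 0 0 0 0 0 0 36; 0 0 0 0 0 0 34; 0 0 0 0 0 0 30; 0 0 0 0 0 0 28; 0 0 0 0 0 0 28; 0 0 0 0 0 0 28"
}}

```text
t: 23.25
tool_pos: [0.5887, -0.18, 0.2806]
tcp_rot: [0.0, 0.996, 0.095, 0.001]
force: [-0.2, -1.3, 6.9]
gripper_width: 0.0313
finger_force: 33.8
```

```bash
python3 tr.py s9; python3 - <<'E'
from h import *
# rear +x vertical edge of the board: row profiles
for n in("s6","s7","s8","s9"):
    g=load(n)[0].astype(int)
    print(n)
    for r in(192,197,202): print(r,[tuple(g[r,c]) [0] for c in range(200,226)],[ (g[r,c,0]-g[r,c,2]) for c in range(200,226)])
E
```

```text
px/mm [0.38401756 0.08827116]
s7 board end (3.0, 0.625, 0.888) mm 7.8
s7 book end (0.125, 0.125, 0.947) mm 0.3
s7 fixed (0.0, 0.0, 0.997) mm 0.0
s9 board end (2.875, 1.125, 0.616) mm 7.5
s9 book end (2.5, 0.875, 0.878) mm 6.5
s9 fixed (0.0, 0.0, 0.996) mm 0.0
s6
192 [np.int64(117), np.int64(119), np.int64(114), np.int64(117), np.int64(118), np.int64(94), np.int64(103), np.int64(107), np.int64(117), np.int64(130), np.int64(129), np.int64(85), np.int64(90), np.int64(83), np.int64(73), np.int64(80), np.int64(78), np.int64(51), np.int64(58), np.int64(71), np.int64(76), np.int64(77), np.int64(75), np.int64(125), np.int64(135), np.int64(131)] [np.int64(115), np.int64(119), np.int64(114), np.int64(117), np.int64(118), np.int64(52), np.int64(46), np.int64(49), np.int64(55), np.int64(59), np.int64(57), np.int64(42), np.int64(42), np.int64(31), np.int64(-4), np.int64(-7), np.int64(29), np.int64(8), np.int64(11), np.int64(13), np.int64(10), np.int64(12), np.int64(16), np.int64(26), np.int64(26), np.int64(24)]
197 [np.int64(118), np.int64(121), np.int64(108), np.int64(118), np.int64(118), np.int
[... 7549 characters left out ...]
15), np.int64(117), np.int64(118), np.int64(119), np.int64(117), np.int64(117), np.int64(166), np.int64(201), np.int64(145), np.int64(99), np.int64(98), np.int64(97), np.int64(102), np.int64(106), np.int64(104), np.int64(106), np.int64(76), np.int64(62), np.int64(111), np.int64(106), np.int64(90), np.int64(89), np.int64(103)] [np.int64(116), np.int64(121), np.int64(122), np.int64(115), np.int64(117), np.int64(117), np.int64(115), np.int64(117), np.int64(107), np.int64(71), np.int64(79), np.int64(67), np.int64(57), np.int64(48), np.int64(45), np.int64(48), np.int64(48), np.int64(49), np.int64(50), np.int64(34), np.int64(9), np.int64(20), np.int64(20), np.int64(18), np.int64(17), np.int64(19)]
```

```bash
python3 - <<'E'
from h import *
v=load("s9");e=np.array([.982,.189,0]);n=np.array([-.189,.982,0]);o=np.array([.5638,-.0511,0])
def onx(uv,x):
    c,d=ray(v,uv);t=(x-(c-o)@e)/(d@e);p=c+t*d-o;return np.round([p@n*1e3,p[2]*1e3],1)
for lab,cs in(("s6",(205.1,205.4,206)),("s7",(208.3,208.7,209)),("s8",(211,211,211.7)),("s9",(213,213,213))):
    print(lab,[onx((c-.5+.0,r),.05).tolist() for c,r in zip(cs,(192,197,202))])
# book rear edge +x end, fixed jaw rear/front +x references
for lab,c in(("book s6",217.5),("book s9",219.6)): print(lab,onx((c-.5,197),.0975))
h=v[0].astype(int)
print([int(h[200,c,0]-h[200,c,2]) for c in range(226,262)]); print([int(h[200,c,0]) for c in range(226,262)])
print("expected fj rear/wood front cols row~200",[proj(v,o+.05*e+y*n+[0,0,.095]).round(1).tolist() for y in(.0495,.0525,.0685)])
E
```

```text
s6 [[-33.8, 115.9], [-34.1, 101.3], [-33.6, 86.6]]
s7 [[-25.4, 118.0], [-25.4, 103.5], [-25.6, 88.7]]
s8 [[-18.4, 119.8], [-19.4, 105.1], [-18.5, 90.6]]
s9 [[-13.2, 121.1], [-14.1, 106.4], [-15.1, 91.5]]
book s6 [ 21.1 148.5]
book s9 [ 26.1 149.8]
[24, 22, 18, 19, 14, 11, 12, 11, 14, 15, 12, 15, 28, 46, 37, 47, 47, 53, 59, 58, 47, 36, 39, 41, 43, 41, 40, 41, 40, 39, 40, 10, 4, 2, 6, 15]
[82, 93, 78, 70, 57, 55, 55, 54, 56, 58, 56, 54, 61, 76, 78, 98, 103, 111, 121, 126, 96, 84, 86, 87, 92, 90, 92, 89, 86, 87, 86, 81, 68, 52, 64, 124]
expected fj rear/wood front cols row~200 [[237.8, 206.6], [239.0, 206.9], [245.5, 208.4]]
```

The jaw started at no more than 10 mm and has had three teeth, so compression is now at most about 5 mm. One more full squeeze gives about 9–11 mm, safely in range.

{"fn": "carry_out", "kwargs": {
  "increments": "0 0 0 0 0 0 40; 0 0 0 0 0 0 50; 0 0 0 0 0 0 60; 0 0 0 0 0 0 75; 0 0 0 0 0 0 75; 0 0 0 0 0 0 75; 0 0 0 0 0 0 75; 0 0 0 0 0 0 75; 0 0 0 0 0 0 75; 0 0 0 0 0 0 75"
}}

```text
t: 24.55
tool_pos: [0.5886, -0.1798, 0.2799]
tcp_rot: [-0.0, 0.996, 0.095, -0.0]
force: [0.2, 0.4, 0.0]
gripper_width: 0.0755
finger_force: 0.0
```

```bash
python3 - <<'E'
from h import *
v=grab("scene","s10")
for n in("s8","s9","s10"):
    g=load(n)[0].astype(int);print(n,[[int(g[r,c,0]-g[r,c,2]) for c in range(208,222)] for r in(192,197)])
E
```

```text
s8 [[44, 9, 20, 80, 80, 79, 81, 82, 80, 54, 36, 16, 14, 16], [103, -4, 7, 49, 47, 50, 49, 47, 45, 40, 49, 17, 14, 20]]
s9 [[44, 11, 17, 15, 11, 63, 86, 81, 82, 84, 77, 16, 13, 16], [98, -2, 11, 11, 12, 38, 47, 49, 48, 48, 54, 14, 13, 17]]
s10 [[43, 11, 18, 14, 14, 82, 84, 80, 81, 84, 78, 17, 13, 16], [102, -2, 9, 12, 10, 46, 45, 47, 47, 50, 55, 16, 12, 17]]
```

{"fn": "carry_out", "kwargs": {
  "increments": "0 0 0 0 0 0 60; 0 0 0 0 0 0 50; 0 0 0 0 0 0 45; 0 0 0 0 0 0 40; 0 0 0 0 0 0 36; 0 0 0 0 0 0 34; 0 0 0 0 0 0 30; 0 0 0 0 0 0 28; 0 0 0 0 0 0 28; 0 0 0 0 0 0 28"
}}

```text
t: 25.85
tool_pos: [0.5887, -0.18, 0.2808]
tcp_rot: [0.0, 0.996, 0.095, 0.001]
force: [0.6, -0.5, 8.6]
gripper_width: 0.0309
finger_force: 33.6
```

```bash
python3 - <<'E'
from h import *
v=grab("scene","s11")
g=v[0].astype(int);print([[int(g[r,c,0]-g[r,c,2]) for c in range(208,222)] for r in(192,197)])
s=arm.read_state();print(s["gripper_width"],s["finger_force"],s["force"])
E
python3 tr.py s12 | grep s12
```

```text
[[43, 12, 17, 17, 14, 16, 12, 39, 86, 85, 80, 16, 14, 17], [97, 0, 7, 13, 10, 29, 102, 74, 42, 46, 55, 12, 13, 17]]
0.03141476771784857 33.58748495578766 [-0.21594006 -1.28919331  8.69595971]
s12 board end (3.0, 1.125, 0.587) mm 7.8
s12 book end (2.5, 0.75, 0.868) mm 6.5
s12 fixed (0.0, 0.0, 0.996) mm 0.0
```

The jaw advanced one more tooth, the book has not moved, and the trigger is held squeezed. Handing in.

```bash
python3 -c "
from cell import arm
print(arm.sign_off())"
```

```text
the job is handed in; nothing more can be done
None
```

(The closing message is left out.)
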